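# Load a sample holder into a shielded counting station with a push stick

## Task

Load the counting station: take the wooden push stick and with it push the round sample holder off the loading plate, through the narrow guide channel, until it is fully home against the end stop under the detector; the holder must not be touched with the gripper or arm. Then draw the stick out, lay it flat on the bench off the station, and slide the shutter fully shut across the channel mouth. Leave the other things on the bench where they are.

Things in the scene. Friction and masses are not known exactly. Their poses are not given: they have to be found in the camera images.
- station: Fixed counting station: aluminium base plate (x -84 to 120 mm, 110 mm wide, 6 mm thick), grey covered channel, round steel detector head (58 mm wide, top 102 mm above bench, centred at x = 83 mm). Origin: bench plane, channel centre line, at the mouth. x runs from the loading plate into the channel (roughly to the robot's left, within 0.25 rad), y to the shutter's open side, z up.
- plate_edge (a point): Middle of the loading plate's open outer edge: station frame (-84, 0, 6 mm). The plate's top is 6 mm above the bench. Two guide walls on it (6 mm thick, tops 30 mm above the bench) narrow straight from inner faces at y = +-49 mm at x = -70 mm to y = +-17 mm at x = 0.
- channel_mouth (a point): Floor centre of the channel mouth: station frame (0, 0, 6 mm). Shutter slot x = 0 to 12 mm, then the covered channel x = 12 to 100 mm: straight, 36 mm wide, floor 6 mm and ceiling 30 mm above the bench, roof top 36 mm, roof clear over x = 12 to 50 mm. No step in the floor.
- home_spot (a point): Where the centre of the holder's underside lies when it is fully home: station frame (85, 0, 6 mm). The end stop's face is at x = 100 mm.
- shutter (a joint): Sliding shutter, m: 0 = fully open (on the station's +y side), 0.050 = fully shut across the mouth (hard stop). Starts at 0 to 0.008, which leaves the mouth free. Slides along the station's -y, takes about 1.5 N, stays where it is left. Steel plate 46 mm wide (y), 9 mm thick, centred at station x = 6 mm, y = 50 mm minus the joint value, top 34 mm above the bench.
- shutter_tab (a point): Top centre of the black tab on the shutter plate, 74 mm above the bench; the tab is 9 mm along station x, 14 mm along y, and rises from 34 to 74 mm. In the station frame it is at x = 6 mm, y = 60 mm minus the joint value. Push its outer (+y) face to close.
- sample_holder: Round aluminium sample holder, a disc 30 mm across and 14 mm high, about 40 g, white paper on top; origin at the centre of its underside. Loose, lying on the loading plate at station x = -65 to -45 mm, up to 20 mm either side of the centre line.
- push_stick: Loose wooden push stick, flat on the bench right of the station: strip 22 mm wide, 10 mm thick, with an upright handle block 44 mm long (x), 24 mm wide (y), top 64 mm above the underside. About 100 g. Origin on the underside below the handle's middle; x along the strip to the forked tip, z up. Strip from x = -50 to 172 mm, then two prongs to x = 180 mm.
- stick_grip (a point): Grip point in the middle of the stick's handle, 42 mm above the stick's underside; grip across the 24 mm width.
- stick_tip (a point): Point between the ends of the two prongs (3.5 mm wide, 15 mm apart inside), on the plane of the underside: stick frame (180, 0, 0 mm). The prongs cradle the round holder: its centre is then 13 mm beyond this point.
- petri_dish: Bystander: glass Petri dish, 95 mm across, 16 mm high, loose; origin at the centre of its underside.
- tape_roll: Bystander: roll of tape lying flat, 72 mm across, 18 mm high, loose; origin at the centre of its underside.
- reagent_bottle: Bystander: stoppered brown reagent bottle, 56 mm across, 109 mm high, loose; origin at the centre of its underside.
- stopper: Bystander: rubber stopper, 28 mm across, 28 mm high, loose; origin at the centre of its underside.

How it is judged:
On the way, in this order (a step that is already met when the one before it is completed fails the run):
1. the sample holder is home against the end stop in the channel while the stick is in the channel behind it (x of sample_holder in the frame of station above 0.081 m and y of sample_holder in the frame of station between -0.006 and 0.006 m and x of stick_tip in the frame of station above 0.04 m), for 0.1 s.
2. the stick has been drawn out of the channel, the shutter not yet shut (x of stick_tip in the frame of station below -0.01 m and value of joint shutter below 0.04 m), for 0.1 s.
At the end, for the whole second after the job is handed in: The sample holder is within 4 mm of the end stop in the channel, the shutter is within 4 mm of fully shut, and the push stick lies at rest flat on the bench itself (underside within 4 mm of it, tilted less than 0.03 rad), off the station (x of sample_holder in the frame of station above 0.081 m and y of sample_holder in the frame of station between -0.006 and 0.006 m and value of joint shutter above 0.046 m and height (world z) of push_stick below 0.004 m and angle between push_stick's own z axis and vertical below 0.03 rad and linear speed of each of push_stick, sample_holder below 0.02 m/s); the robot touches nothing.
It fails at once if the gripper or arm touches the sample holder (contact force between any of the fingers, the arm and sample_holder above 0.3 N).
It fails at once if a bystander (Petri dish, tape roll, reagent bottle, stopper) is moved more than 30 mm (distance of any of petri_dish, tape_roll, reagent_bottle, stopper from where it was at the start of the episode above 0.03 m).
It also fails if it takes over 64 s, if anything falls off the work surface, if the arm or the gripper's body presses on something with over 40 N, if the wrist force passes 120 N, or if a joint passes its speed limit or range.

## Robot

A 6-joint arm with a two-finger parallel gripper is mounted at the origin on a cart in front of the work surface, level with it; the furniture and walls round the work are solid. World frame = base frame: x ahead of the robot, y to its left, z up, the work surface at z = 0. Lengths are in m, angles in rad, forces in N, time in s.
With the tool pointing down it reaches from about 0.275 to 0.975 m from the base axis. Payload 8.4 kg.
Tool frame: the origin (TCP) lies at the very end of the fingers, on their centre line; the grasp point (between the pads) lies grip_depth behind it (grip_depth is the distance from the TCP to the grasp point, in m); z points along the fingers, x is the direction in which the jaws open and shut, and the axes are right-handed (so a half turn about z gives the same grasp; the last joint's range is limited). The gripper opens to 92 mm and grips with 3 to 60 N. Pads are 20 mm wide; open, the fingers measure 128 mm over their backs; the gripper's body (75 mm by 189 mm) begins 69 mm behind the grasp point.
Start: joints at [-1.179, 0.353, 1.633, -0, 1.155, -0.002], TCP at [0.24, -0.577, 0.215] pointing down, gripper open.
Joint ranges: [-2.63, 2.63], [-0.92, 2.1], [0.06, 2.66], [-1.3, 4.44], [0, 2.69], [-3.02, 3.02]. Speed limits (rad/s): [2.22, 2.22, 2.79, 3.14, 3.14, 3.14].

## Interface

Orientations are given as a unit quaternion [w, x, y, z].
In Python, from rig import get_obs, snapshot, camera_params, finish_job, grip_depth gives the robot as it stands.
- The arm moves only by the tool arm_command, never from a script. Its argument "commands" is a list of rows, each a list of 5 numbers: the shift along the tool's x, y, z in units of 25 mm (1.0 is 25 mm), then the turn about the tool's z in units of 6 degrees (1.0 is 6 degrees), then the finger opening in mm, from 0 to 91.9. A call has 1 to 20 rows; each row is the pose to reach, as a shift and turn from the pose measured when the call began, along the tool's axes at that moment; what a row does not reach only later rows make up. A row lasts 1/12 s, in which the tool goes at most 41.7 mm and 7.16 degrees, less where a joint would pass 70% of its speed; a pose out of reach is approached as far as the arm can. A call with a gripper value outside its range is refused whole. The fingers move at their own pace and stop on an object; "grip_force" is the grip in N (left out, the last holds). Time passes only in rows, so rows that repeat a pose let the fingers close. It gives the time, the measured TCP pose, the force and the opening at its end, in the units of the state.
- get_obs(): the state, without advancing time (a new reading comes with each control period).
- snapshot(name): name is "scene" or "side" or "wrist"; returns the picture (480x640x3 uint8, red, green, blue); there is no depth.
- camera_params(name): a dict with "K" (3x3 intrinsics, pixels), "rvec" (rotation vector, rad) and "tvec" (3), from world to camera coordinates, as OpenCV has them. Camera axes: x right, y down, z forward; pixel columns grow to the right and rows downward; lengths in m; the calibration is good to about 2 mm. A picture is of the moment at which its call begins: read the wrist's pose just before it. camera_params takes no time and is no camera call; for the wrist camera it gives the pose at the moment of the call.
- finish_job(): hands the job in, once; it reports no verdict.
The state is a dict: "t": time; "joints": joint angles; "dq": joint speeds; "tau": joint torques, N m; "eef_pos": TCP position; "tool_rot": TCP orientation; "ft_force": force on the tool from outside, world axes, zero at the start; "wrist_torque": the same for the moment, N m; "grip_width": finger opening in m.
Only numpy, scipy, OpenCV 4.12 (cv2) and the standard library are available. Lean on these libraries where they do the work, as an engineer would, in place of code of your own. Each camera call takes 0.05 s, during which the arm holds its last target.

## Working session

There is one attempt and no reset: what is moved stays moved. The work goes in short steps, Python scripts to look and compute and a tool call to move; the robot and the scene stay as the last step left them, time stands still between calls to the robot, and variables do not carry over. Pictures are saved under pics/ and viewed, and the job is handed in when it is done.

Besides the shell and the picture viewer there is one more tool, called after "Emit:" as name(argument=value, ...) on one line, values as JSON. arm_command: Moves the arm, as the interface text tells. Its arguments: {"type":"object","properties":{"commands":{"type":"array"},"grip_force":{"type":"number"}},"required":["commands"]}

```bash
ls; mkdir -p pics; python3 - <<'E'
from rig import *
import cv2
print(get_obs(), grip_depth)
for n in ("scene","side","wrist"):
    p=camera_params(n); print(n,p)
    im=snapshot(n); cv2.imwrite(f"pics/{n}0.png",im[:,:,::-1])
E
```

```text
pics
{'t': 0.0, 'joints': array([-1.17937218e+00,  3.53632353e-01,  1.63410289e+00,  1.74953494e-05,
        1.15516551e+00, -2.38099797e-03]), 'dq': array([0.00012683, 0.00101007, 0.00029645, 0.00177245, 0.00040328,
       0.00045883]), 'tau': array([-3.93119308e-04, -5.93841219e+01, -3.34215403e+01,  6.98271138e-02,
        2.35356978e-02, -1.25911738e-04]), 'eef_pos': array([ 0.23965395, -0.57672177,  0.21388691]), 'tool_rot': array([-3.71006812e-04,  8.31774591e-01, -5.55113144e-01, -5.38698273e-04]), 'ft_force': array([0.57834829, 0.2413853 , 0.13971289]), 'wrist_torque': array([ 0.00678558, -0.0364964 ,  0.05275785]), 'grip_width': 0.092035832657594} 0.0187
scene {'K': array([[597.82735575,   0.        , 326.64468178],
       [  0.        , 597.82735575, 234.34550444],
       [  0.        ,   0.        ,   1.        ]]), 'rvec': array([ 1.93199974, -0.44378701,  0.32953449]), 'tvec': array([-0.45887074,  0.19403715,  1.27853101])}
side {'K': array([[455.25189276,   0.        , 318.09446518],
       [  0.        , 455.25189276, 237.91934193],
       [  0.        ,   0.        ,   1.        ]]), 'rvec': array([ 0.23678515, -2.59112693,  1.55181308]), 'tvec': array([0.55559089, 0.05935559, 1.15845143])}
wrist {'K': array([[351.67498338,   0.        , 317.97186398],
       [  0.        , 351.67498338, 236.88753829],
       [  0.        ,   0.        ,   1.        ]]), 'rvec': array([-2.43722603,  1.62673507,  0.2033942 ]), 'tvec': array([-0.62483065, -0.02894412,  0.38980208])}
```

View pics/scene0.png

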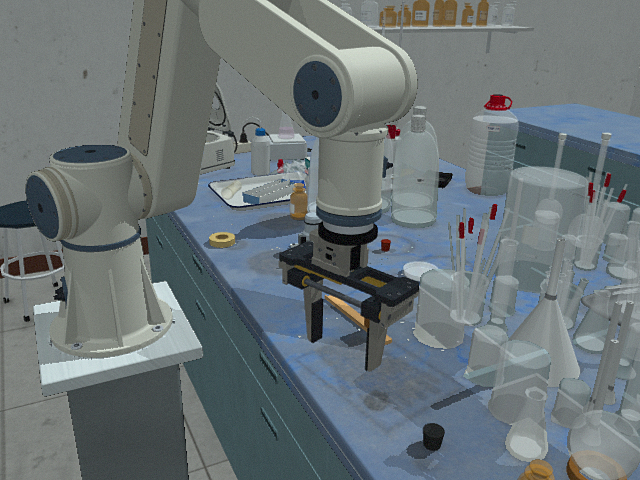

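View pics/side0.png

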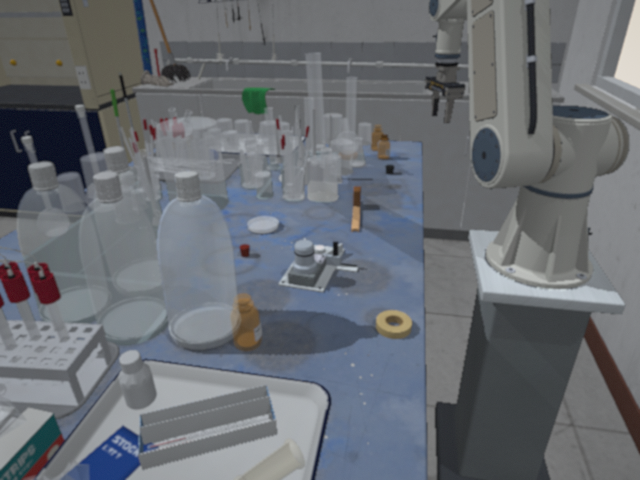

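View pics/wrist0.png

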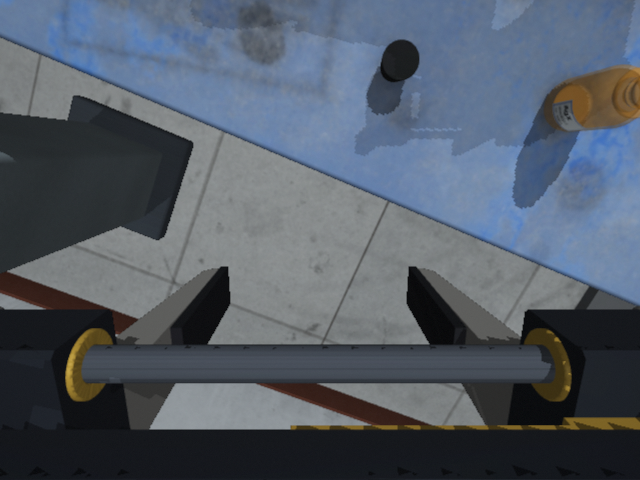

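The side view shows the station at about (315,262), the stick at (356,210), the tape at (394,323), the bottle at (247,325) and the Petri dish at (263,225). I'll zoom in on it.

```bash
cat > h.py <<'E'
import numpy as np, cv2
from rig import *
def ray(n,uv,z,p=None):
    p=p or camera_params(n); R=cv2.Rodrigues(p['rvec'])[0]; t=p['tvec']
    c=-R.T@t; d=R.T@np.linalg.inv(p['K'])@np.array([uv[0],uv[1],1.])
    return c+d*(z-c[2])/d[2]
def proj(n,X,p=None):
    p=p or camera_params(n)
    return cv2.projectPoints(np.array(X,float).reshape(-1,1,3),p['rvec'],p['tvec'],p['K'],None)[0].reshape(-1,2)
E
python3 - <<'E'
from h import *
im=cv2.imread('pics/side0.png')
c=im[170:310,240:420]; cv2.imwrite('pics/side0z.png',cv2.resize(c,None,fx=4.4,fy=4.2857,interpolation=cv2.INTER_CUBIC)[:600,:800])
im=cv2.imread('pics/scene0.png')
c=im[220:370,260:460]; cv2.imwrite('pics/scene0z.png',cv2.resize(c,None,fx=4,fy=4,interpolation=cv2.INTER_CUBIC))
for n,uv in [('petri',(263,227)),('stick',(356,230)),('stickhandle',(357,205)),('station',(315,270)),('tape',(394,325)),('bottle',(247,345)),('red',(245,255)),('black',(390,172))]: print(n,ray('side',uv,0))
E
```

```text
petri [ 0.74770619 -0.07536654  0.        ]
stick [ 0.4728194  -0.10010709  0.        ]
stickhandle [ 0.49078647 -0.2786007   0.        ]
station [0.54781114 0.13447381 0.        ]
tape [0.34400824 0.31728066 0.        ]
bottle [0.62556809 0.42880528 0.        ]
red [0.74607881 0.09196971 0.        ]
black [ 0.40176728 -0.60902881  0.        ]
```

View pics/side0z.png

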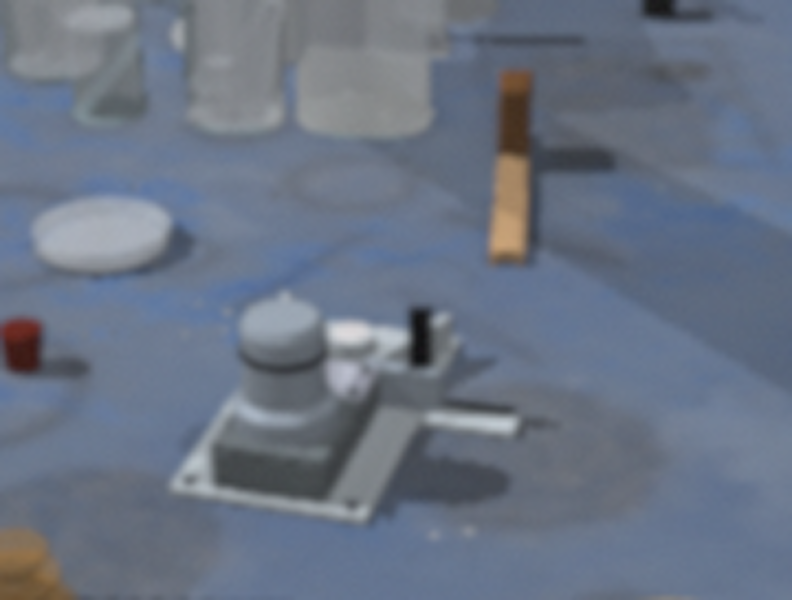

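View pics/scene0z.png

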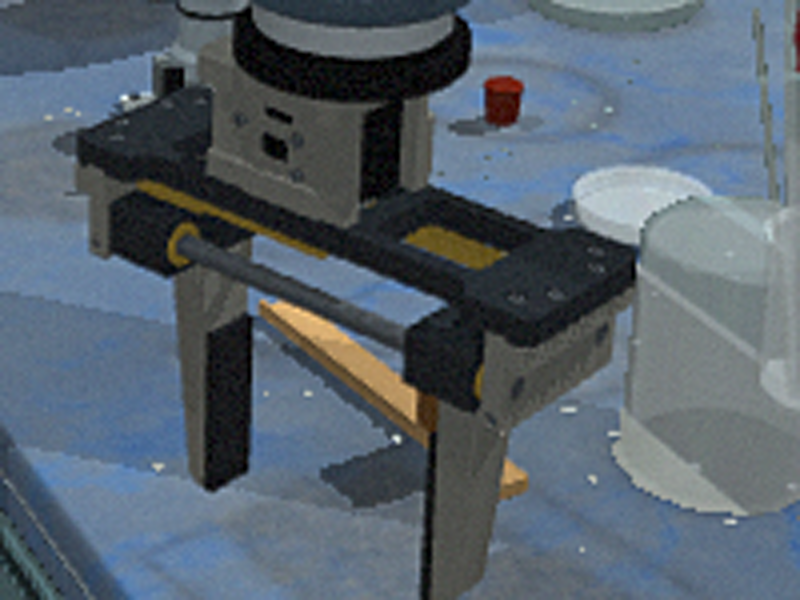

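```bash
cat >> h.py <<'E'
from scipy.spatial.transform import Rotation as Ro
def toolR(o): q=o['tool_rot']; return Ro.from_quat([q[1],q[2],q[3],q[0]]).as_matrix()
E
python3 - <<'E'
from h import *
o=get_obs(); p=camera_params('wrist'); R=cv2.Rodrigues(p['rvec'])[0]; c=-R.T@p['tvec']
T=toolR(o); print(T.round(3))
print('cam in tool',T.T@(c-o['eef_pos'])); print('cam axes in tool (rows x,y,z)\n',(R@T).round(3))
for uv in [(0,0),(640,0),(320,240),(0,300),(640,300)]:
    print(uv, T.T@(ray('wrist',uv,0)-o['eef_pos']))
E
```

```text
[[ 0.384 -0.923 -0.   ]
 [-0.923 -0.384  0.001]
 [-0.001  0.    -1.   ]]
cam in tool [ 0.0005962  -0.06698816 -0.17028357]
cam axes in tool (rows x,y,z)
 [[ 1.     0.     0.   ]
 [-0.     0.97  -0.244]
 [-0.     0.244  0.97 ]]
(0, 0) [-0.30605768 -0.2057573   0.21435112]
(640, 0) [ 0.31055267 -0.2053519   0.21369378]
(320, 240) [0.00282015 0.03342991 0.21402296]
(0, 300) [-0.37521373  0.10673406  0.21442631]
(640, 300) [0.38015106 0.10650734 0.21362105]
```

Emit:
arm_command(commands=[[0,0,-4.8,-3,91],[0,0,-4.8,-6,91],[-14.66,-16.5,-4.8,-11.23,91],[-14.66,-16.5,-4.8,-11.23,91],[-14.66,-16.5,-4.8,-11.23,91],[-14.66,-16.5,-4.8,-11.23,91],[-14.66,-16.5,-4.8,-11.23,91],[-14.66,-16.5,-4.8,-11.23,91],[-14.66,-16.5,-4.8,-11.23,91],[-14.66,-16.5,-4.8,-11.23,91],[-14.66,-16.5,-4.8,-11.23,91],[-14.66,-16.5,-4.8,-11.23,91],[-14.66,-16.5,-4.8,-11.23,91],[-14.66,-16.5,-4.8,-11.23,91],[-14.66,-16.5,-4.8,-11.23,91],[-14.66,-16.5,-4.8,-11.23,91],[-14.66,-16.5,-4.8,-11.23,91],[-14.66,-16.5,-4.8,-11.23,91]])

```text
t: 1.65
eef_pos: [0.4797, -0.0802, 0.3341]
tool_rot: [-0.0, 1.0, 0.001, -0.001]
ft_force: [-0.3, 0.0, 0.6]
grip_width: 0.0912
```

```bash
python3 - <<'E'
from h import *
o=get_obs(); print(o['t'],o['eef_pos'],toolR(o).round(4).tolist())
import pickle
p=camera_params('wrist'); im=snapshot('wrist'); cv2.imwrite('pics/w1.png',im[:,:,::-1]); pickle.dump(p,open('w1.pkl','wb'))
im=snapshot('scene'); cv2.imwrite('pics/s1.png',im[:,:,::-1])
E
```

```text
1.65 [ 0.47974893 -0.08022295  0.33411009] [[1.0, 0.001, -0.0013], [0.001, -1.0, 0.0005], [-0.0013, -0.0005, -1.0]]
```

View pics/w1.png

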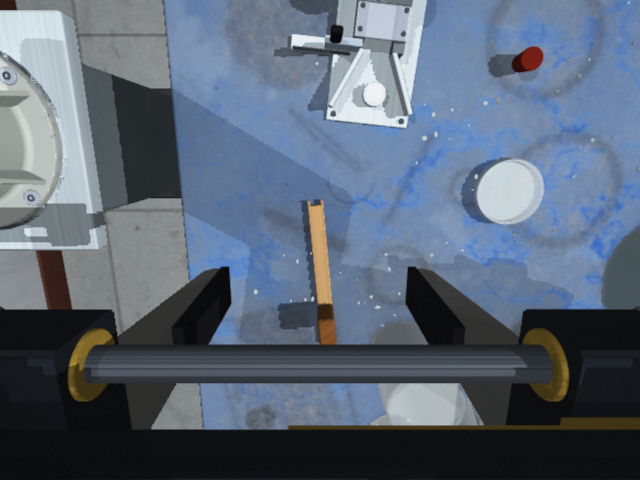

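View pics/s1.png

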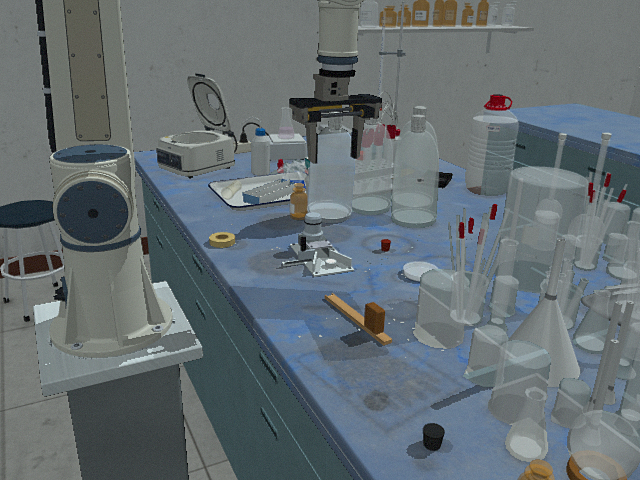

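The wrist view shows the plate at (370,100), with the holder at about (373,95), the stick's tip at (316,202) and its handle at (327,320). I'll zoom in.

```bash
python3 - <<'E'
from h import *
im=cv2.imread('pics/w1.png')
cv2.imwrite('pics/w1a.png',cv2.resize(im[0:135,270:450],None,fx=4.4,fy=4.4,interpolation=cv2.INTER_CUBIC))
cv2.imwrite('pics/w1b.png',cv2.resize(im[190:350,240:400],None,fx=3.75,fy=3.75,interpolation=cv2.INTER_CUBIC))
E
```

```text
(no output)
```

View pics/w1a.png

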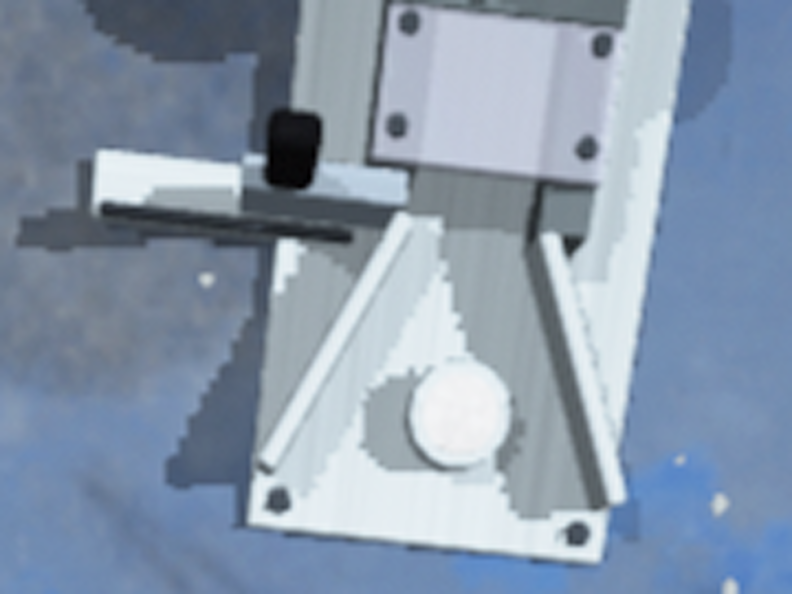

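View pics/w1b.png

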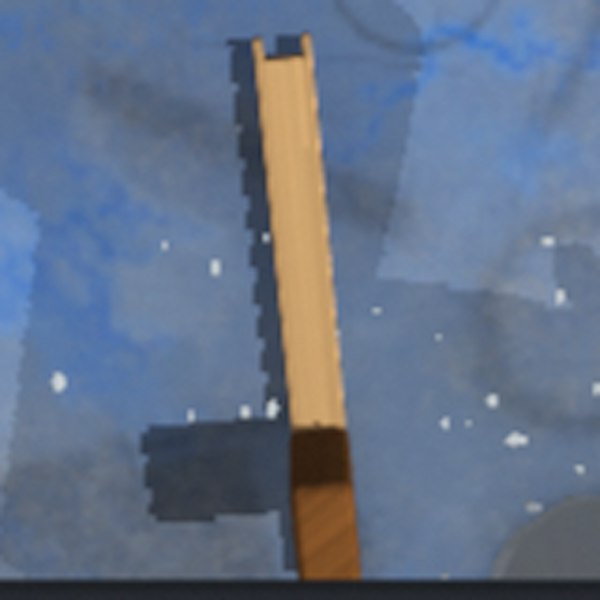

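```bash
cat > m1.py <<'E'
from h import *
import pickle
from scipy.optimize import least_squares
p=pickle.load(open('w1.pkl','rb'))
A=lambda x,y:((x+.5)/4.4-.5+270,(y+.5)/4.4-.5)
B=lambda x,y:((x+.5)/3.75-.5+240,(y+.5)/3.75-.5+190)
obs=[A(248,523),A(602,561),A(372,160),A(597,183),A(388,5),A(625,25)]
def model(v):
    x,y,th,w,dx=v
    S=np.array([[-.084,.055,.006],[-.084,-.055,.006],[.012,w,.036],[.012,-w,.036],[.05,w,.036],[.05,-w,.036]])
    c,s=np.cos(th),np.sin(th); R=np.array([[c,-s,0],[s,c,0],[0,0,1]])
    return S@R.T+[x,y,0]
r=least_squares(lambda v:(proj('wrist',model(v),p)-obs).ravel(),[.54,.13,1.5,.028,0])
print(r.x.round(4),r.fun.reshape(-1,2).round(2).tolist())
x,y,th=r.x[:3]; ex=np.array([np.cos(th),np.sin(th)]); ey=np.array([-ex[1],ex[0]])
def st(P): d=P[:2]-[x,y]; return np.array([d@ex,d@ey])
h=ray('wrist',A(459,413),.020,p); print('holder',h,st(h))
t=ray('wrist',A(295,130),.074,p); print('tab',t,st(t))
for q in [(272,468),(612,505),(403,215),(550,235)]: print('wall',st(ray('wrist',A(*q),.03,p)))
a=ray('wrist',B(283.5,36),.010,p); b=ray('wrist',B(317.5,428),.010,p); b2=ray('wrist',B(322,484),.064,p)
print('tip',a,st(a),'strip@22',b,'handletop',b2,np.linalg.norm(a[:2]-b[:2]),np.linalg.norm(a[:2]-b2[:2]))
d=(a-b)[:2]; d/=np.linalg.norm(d); print('stick ang',np.arctan2(d[1],d[0]),'origin',a[:2]-.18*d)
E
python3 m1.py
```

```text
[0.5516 0.1035 1.4748 0.0314 0.    ] [[-0.13, 0.81], [0.18, 0.4], [-0.11, -0.4], [0.6, -0.05], [0.18, -0.91], [-0.69, 0.37]]
holder [0.55028116 0.05572564 0.02      ] [-0.04766809 -0.00323562]
tab [0.49874751 0.1141278  0.074     ] [0.00552811 0.05365633]
wall [-0.06917499  0.04988244]
wall [-0.06972815 -0.04952833]
wall [0.00042303 0.02059556]
wall [-0.00066139 -0.02091303]
tip [ 0.47443303 -0.08251883  0.01      ] [-0.19254344  0.05901873] strip@22 [ 0.48805181 -0.24230155  0.01      ] handletop [ 0.48879455 -0.23943146  0.064     ] 0.16036205472266105 0.15756847591822862
stick ang 1.6558239491303168 origin [ 0.48971957 -0.26186855]
```

```bash
python3 - <<'E'
from h import *
for uv in [(415,333),(430,345),(420,275)]: print(ray('scene',uv,0),ray('scene',uv,.1))
im=cv2.imread('pics/s1.png')
cv2.imwrite('pics/s1z.png',cv2.resize(im[220:370,260:460],None,fx=4,fy=4,interpolation=cv2.INTER_CUBIC))
E
```

```text
[ 0.57575663 -0.29768326  0.        ] [ 0.47649749 -0.42731717  0.1       ]
[ 0.57766235 -0.34922     0.        ] [ 0.47812474 -0.47132309  0.1       ]
[ 0.74695301 -0.07189688  0.        ] [ 0.62267775 -0.23452389  0.1       ]
```

View pics/s1z.png

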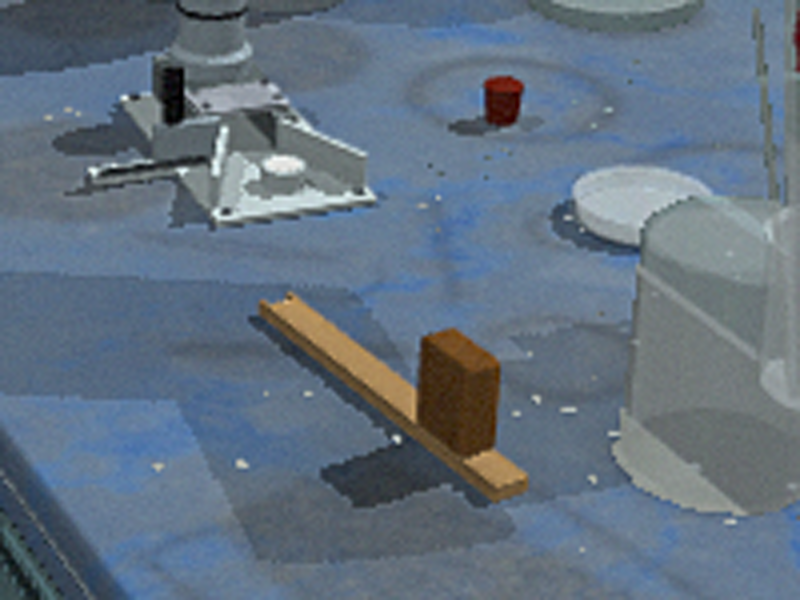

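```bash
python3 - <<'E'
from h import *
Z=lambda x,y:((x+.5)/4.4-.5+240,(y+.5)/4.2857-.5+170)
for q in [(435,115),(295,115),(365,137)]: print(q,ray('side',Z(*q),0))
S=lambda x,y:((x+.5)/4-.5+260,(y+.5)/4-.5+220)
for q in [(613,455),(640,490),(690,512)]: print(ray('scene',S(*q),0))
import pickle; p=pickle.load(open('w1.pkl','rb'))
# circle hypothesis drawn on w1 and s1
for n,f,pp in [('wrist','w1',p),('scene','s1',None)]:
    im=cv2.imread(f'pics/{f}.png')
    for z in (0,.135):
        a=np.linspace(0,6.283,60); c=np.c_[.633+.058*np.cos(a),-.322+.058*np.sin(a),0*a+z]
        cv2.polylines(im,[proj(n,c,pp).astype(int)],True,(0,0,255) if z else (0,255,0))
    cv2.imwrite(f'pics/{f}_c.png',im)
im=cv2.imread('pics/side0.png')
for z in (0,.135):
    a=np.linspace(0,6.283,60); c=np.c_[.633+.058*np.cos(a),-.322+.058*np.sin(a),0*a+z]
    cv2.polylines(im,[proj('side',c).astype(int)],True,(0,0,255) if z else (0,255,0))
a=cv2.resize(im[100:240,240:420],None,fx=3,fy=3); b=cv2.resize(cv2.imread('pics/s1_c.png')[220:370,360:500],None,fx=2.8,fy=2.8)
cv2.imwrite('pics/c.png',np.hstack([a[:420,:400],b[:420,:390]]))
E
```

```text
(435, 115) [ 0.56128326 -0.3399224   0.        ]
(295, 115) [ 0.6685859  -0.32323536  0.        ]
(365, 137) [ 0.60689552 -0.28858199  0.        ]
[ 0.57073651 -0.29702325  0.        ]
[ 0.56425065 -0.33123324  0.        ]
[ 0.57588359 -0.35905104  0.        ]
```

View pics/c.png

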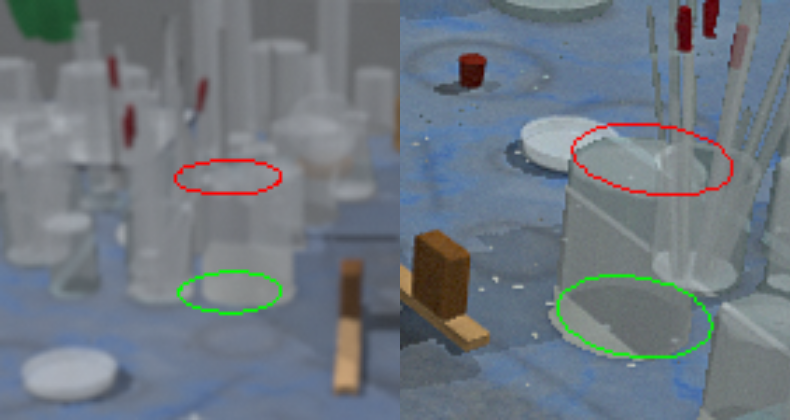

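View pics/w1_c.png

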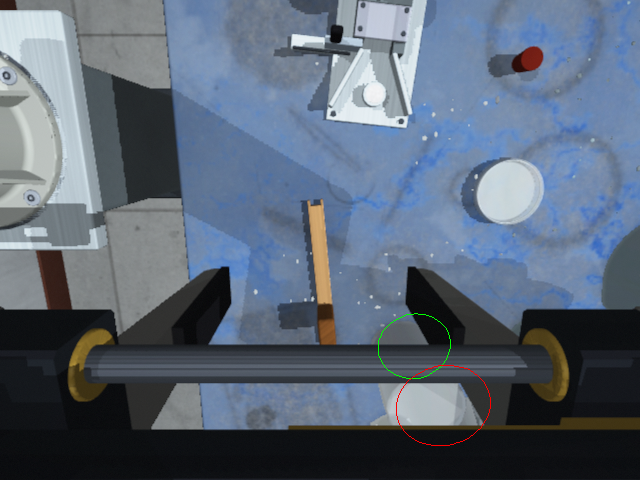

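Emit:
arm_command(commands=[[0.35,6.84,2,-0.8,60],[0.35,6.84,4,-0.8,60],[0.35,6.84,6,-0.8,60],[0.35,6.84,8,-0.8,60],[0.35,6.84,9.3,-0.8,60],[0.35,6.84,9.3,-0.8,60],[0.35,6.84,9.3,-0.8,60],[0.35,6.84,9.3,-0.8,60],[0.35,6.84,9.3,-0.8,60],[0.35,6.84,9.3,-0.8,60]])

```text
t: 2.58
eef_pos: [0.4861, -0.2534, 0.1011]
tool_rot: [-0.001, 0.999, 0.04, -0.001]
ft_force: [-0.1, -0.5, -0.5]
grip_width: 0.0599
```

```bash
python3 - <<'E'
from h import *
o=get_obs(); print(o['t'],o['eef_pos'],o['ft_force'],toolR(o).round(4).tolist())
import pickle
p=camera_params('wrist'); im=snapshot('wrist')[:,:,::-1].copy(); pickle.dump(p,open('w2.pkl','wb'))
print(proj('wrist',[o['eef_pos'],[.4895,-.261,.064]],p))
cv2.imwrite('pics/w2.png',im)
im=snapshot('scene'); cv2.imwrite('pics/s2.png',im[100:400,200:500,::-1])
E
```

```text
2.5833 [ 0.48614198 -0.25344783  0.10111257] [-0.12142339 -0.53393334 -0.45246353] [[0.9969, 0.0792, -0.003], [0.0792, -0.9969, 0.0014], [-0.0029, -0.0016, -1.0]]
[[320.27361272 282.87411711]
 [324.43673631 272.61129901]]
```

View pics/w2.png

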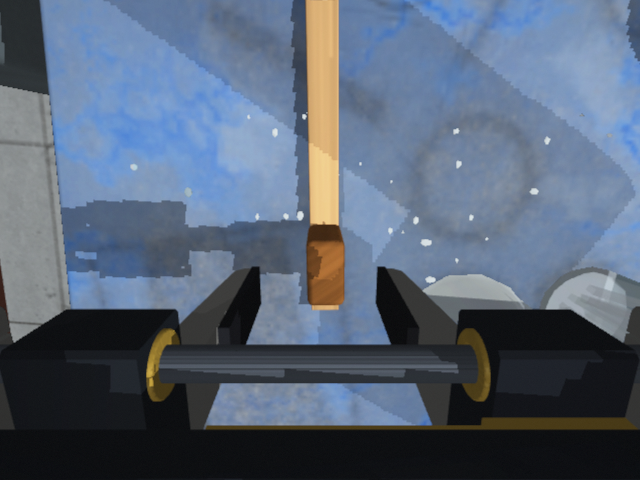

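View pics/s2.png

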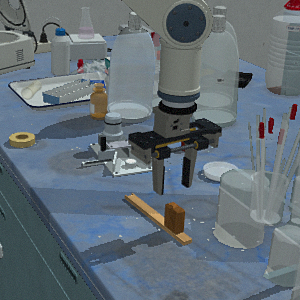

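```bash
python3 - <<'E'
from h import *
import pickle
p=pickle.load(open('w2.pkl','rb'))
a=ray('wrist',(324.3,222),.01,p);b=ray('wrist',(322.8,2),.01,p); d=b-a
print(np.arctan2(d[1],d[0]), a,b)
h=ray('wrist',(325.7,273),.064,p); print('handle',h, 'front',ray('wrist',(326,241),.064,p),'back',ray('wrist',(325.5,305),.064,p))
for z in (.0,.11,.135): print([ray('wrist',q,z,p).round(3).tolist() for q in [(475,274),(430,290),(523,300)]])
E
```

```text
1.6608595549767424 [ 0.48845947 -0.23991117  0.01      ] [ 0.47520374 -0.09312678  0.01      ]
handle [ 0.49030746 -0.26119281  0.064     ] front [ 0.48874987 -0.24059802  0.064     ] back [ 0.49200334 -0.28276861  0.064     ]
[[0.615, -0.275, 0.0], [0.581, -0.292, 0.0], [0.659, -0.295, 0.0]]
[[0.56, -0.239, 0.11], [0.54, -0.249, 0.11], [0.587, -0.251, 0.11]]
[[0.548, -0.231, 0.135], [0.531, -0.24, 0.135], [0.57, -0.241, 0.135]]
```

Emit:
arm_command(commands=[[0.14,-0.16,0.5,-0.08,60],[0.14,-0.16,1.3,-0.08,60],[0.14,-0.16,2.0,-0.08,60],[0.14,-0.16,2.6,-0.08,60],[0.14,-0.16,3.1,-0.08,60],[0.14,-0.16,3.1,-0.08,60],[0.14,-0.16,3.1,-0.08,60]])

```text
t: 3.27
eef_pos: [0.4914, -0.2484, 0.0258]
tool_rot: [0.0, 0.999, 0.045, 0.0]
ft_force: [-0.1, 0.8, 0.1]
grip_width: 0.06
```

Emit:
arm_command(commands=[[0,0,0.1,0,40],[0,0,0.1,0,20],[0,0,0.1,0,10],[0,0,0.1,0,10],[0,0,0.1,0,10],[0,0,0.1,0,10],[0,0,0.1,0,10],[0,0,0.1,0,10]], grip_force=40)

```text
t: 3.93
eef_pos: [0.4915, -0.2485, 0.0236]
tool_rot: [0.0, 0.999, 0.045, 0.0]
ft_force: [-1.3, 0.5, 5.5]
grip_width: 0.0239
```

```bash
python3 - <<'E'
from h import *
o=get_obs(); print(o['t'],o['eef_pos'],o['ft_force'],o['grip_width'],toolR(o).round(4).tolist())
E
```

```text
3.9333 [ 0.49147648 -0.24854867  0.02355365] [-1.2924882   0.54435771  5.48127204] 0.023911124110084284 [[0.9959, 0.09, 0.0009], [0.09, -0.9959, -0.0005], [0.0008, 0.0006, -1.0]]
```

Emit:
arm_command(commands=[[0,0,-0.8,0,10],[0,0,-1.8,0,10],[0,0,-2.5,0,10],[0.4,-0.6,-2.5,0.4,10],[0.8,-1.2,-2.5,0.9,10],[1.2,-1.9,-2.5,1.4,10],[1.66,-2.5,-2.5,1.78,10],[1.66,-2.5,-2.5,1.78,10],[1.66,-2.5,-2.5,1.78,10],[1.66,-2.5,-2.5,1.78,10],[1.66,-2.5,-2.5,1.78,10]])

```text
t: 4.85
eef_pos: [0.5266, -0.1831, 0.0859]
tool_rot: [0.0, 0.999, -0.048, 0.0]
ft_force: [-0.6, 0.1, -0.5]
grip_width: 0.0235
```

```bash
cat > look.py <<'E'
from h import *
import pickle,sys
k=sys.argv[1]
S0=np.array([.5516,.1035]); th=1.4748; ex=np.array([np.cos(th),np.sin(th)]); ey=np.array([-ex[1],ex[0]])
o=get_obs(); T=toolR(o); e=o['eef_pos']; print(o['t'],e,o['ft_force'].round(1),o['grip_width'],T.round(4).tolist())
d=e[:2]-S0; print('tcp st',d@ex,d@ey,'stick ang err', np.arctan2(-T[1,1],-T[0,1])-th)
tip=e+T@np.array([0,-.167,.0236]); d=tip[:2]-S0; print('tip st',d@ex,d@ey,tip[2])
p=camera_params('wrist'); im=snapshot('wrist')[:,:,::-1]; pickle.dump(p,open(k+'.pkl','wb'))
cv2.imwrite(f'pics/{k}.png',im)
E
python3 look.py w3
```

```text
4.85 [ 0.52659477 -0.18310916  0.08588932] [-0.6  0.1 -0.5] 0.023470430898992325 [[0.9954, -0.0959, 0.0003], [-0.0959, -0.9954, -0.0006], [0.0004, 0.0005, -1.0]]
tcp st -0.28768630315673616 -0.002581080380834967 stick ang err -5.712219464615309e-05
tip st -0.12069887592343197 -0.0025999751287003395 0.0622005247078885
```

View pics/w3.png

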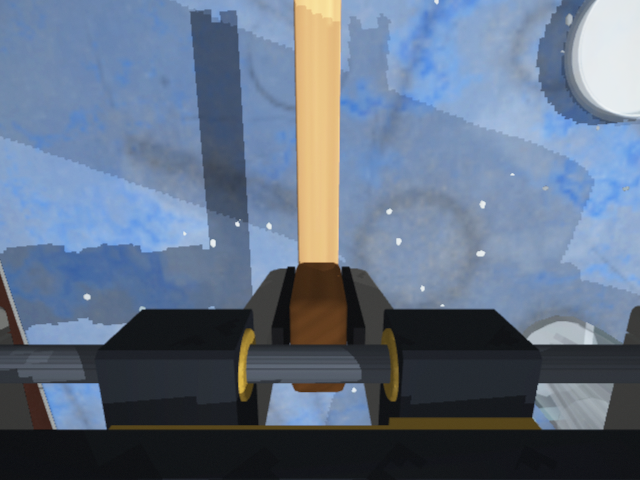

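Emit:
arm_command(commands=[[0,0,0.8,0,10],[0,0,1.6,0,10],[0,0,2.16,0,10],[0,0,2.16,0,10],[0,0,2.16,0,10],[0,0,2.16,0,10]])

```text
t: 5.4
eef_pos: [0.527, -0.1838, 0.0326]
tool_rot: [0.0, 0.999, -0.048, 0.001]
ft_force: [-0.2, -1.0, -1.5]
grip_width: 0.0239
```

```bash
cat > ov.py <<'E'
from h import *
import sys
k=sys.argv[1]; hx=float(sys.argv[2]); hy=float(sys.argv[3])
S0=np.array([.5516,.1035]); th=1.4748; c,s=np.cos(th),np.sin(th)
RS=np.array([[c,-s,0],[s,c,0],[0,0,1]])
st=lambda q:np.array(q,float)@RS.T+[.5516,.1035,0]
o=get_obs(); T=toolR(o); e=o['eef_pos']; tip=e+T@np.array([0,-.167,.0236])
print(o['t'],e,o['ft_force'].round(1),'tip st',RS.T@(tip-[.5516,.1035,0]),T.round(4)[:,1])
L=lambda y,x,z:e+T@np.array([y,-.167+x,.0236-z])   # tool coords: x lateral
a=np.linspace(0,6.283,40)
curves=[(st([[-.084,.055,.006],[-.084,-.055,.006],[.12,-.055,.006],[.12,.055,.006]]),(0,255,0)),
 (st(np.c_[hx+.015*np.cos(a),hy+.015*np.sin(a),0*a+.02]),(255,0,255)),
 (np.array([L(-.011,0,.01),L(.011,0,.01),L(.011,.145,.01),L(-.011,.145,.01)]),(0,0,255))]
out=[]
for n,(u0,u1,v0,v1),f in [('scene',(260,400,210,340),4),('side',(270,390,200,300),4)]:
    im=cv2.resize(snapshot(n)[v0:v1,u0:u1,::-1],None,fx=f,fy=f,interpolation=cv2.INTER_CUBIC); raw=im.copy()
    for C,col in curves: cv2.polylines(im,[((proj(n,C)-[u0,v0]+.5)*f-.5).round().astype(int)],True,col,1)
    cv2.imwrite(f'pics/{k}_{n}.png',im); cv2.imwrite(f'pics/{k}_{n}_raw.png',raw)
E
python3 ov.py o1 -.0477 -.0032
```

```text
5.4 [ 0.52698663 -0.18377796  0.03260449] [-0.2 -1.  -1.5] tip st [-0.12133123 -0.00322378  0.00888695] [-9.680e-02 -9.953e-01  7.000e-04]
```

View pics/o1_scene.png

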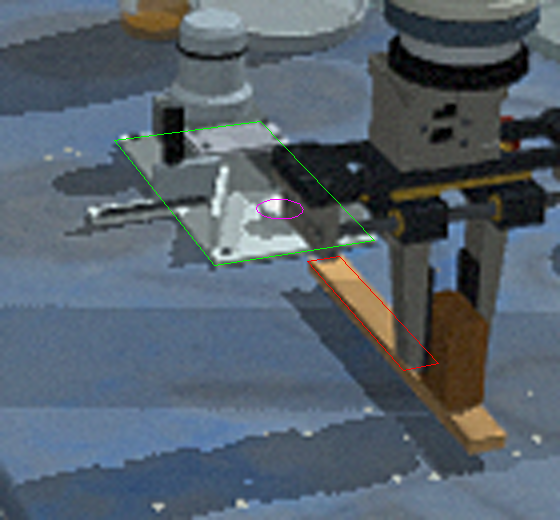

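View pics/o1_side.png

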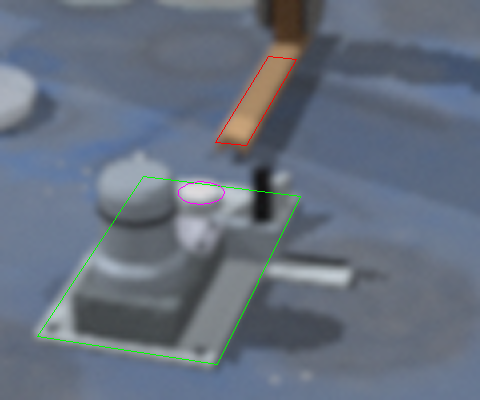

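Emit:
arm_command(commands=[[0,-0.4,0,0,10],[0,-0.9,0,0,10],[0,-1.4,0,0,10],[0,-1.8,0,0,10],[0,-2.1,0,0,10],[0,-2.1,0,0,10],[0,-2.1,0,0,10]])

```text
t: 6.08
eef_pos: [0.5325, -0.1307, 0.033]
tool_rot: [0.001, 0.999, -0.048, 0.001]
ft_force: [0.7, 0.2, -0.6]
grip_width: 0.0236
```

```bash
python3 ov.py o2 -.0477 -.0032; python3 look.py w4
```

```text
6.0833 [ 0.53254597 -0.13069294  0.03295264] [ 0.7  0.2 -0.6] tip st [-0.06796569 -0.00338194  0.00917881] [-0.095  -0.9955  0.001 ]
6.1833 [ 0.53249478 -0.13148829  0.03294118] [-0.2  0.6 -1.2] 0.023828453623082575 [[0.9954, -0.0961, 0.0021], [-0.0961, -0.9954, -0.0013], [0.0022, 0.0011, -1.0]]
tcp st -0.23573759675219189 -0.0035061281620354934 stick ang err -0.00028122643853123463
tip st -0.06876352619638307 -0.0036056403592939846 0.00915862772960093
```

View pics/o2_scene.png

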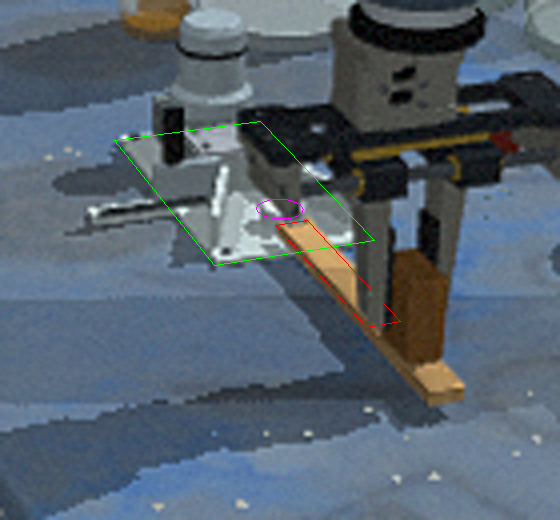

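View pics/o2_side.png

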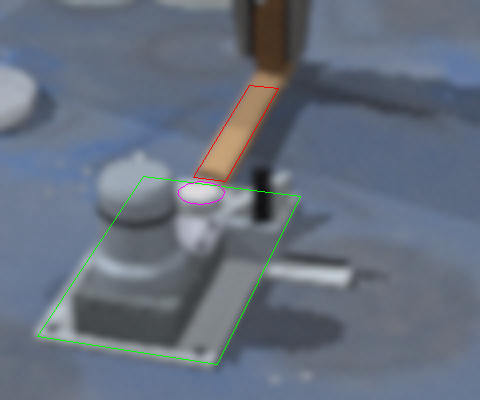

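View pics/w4.png

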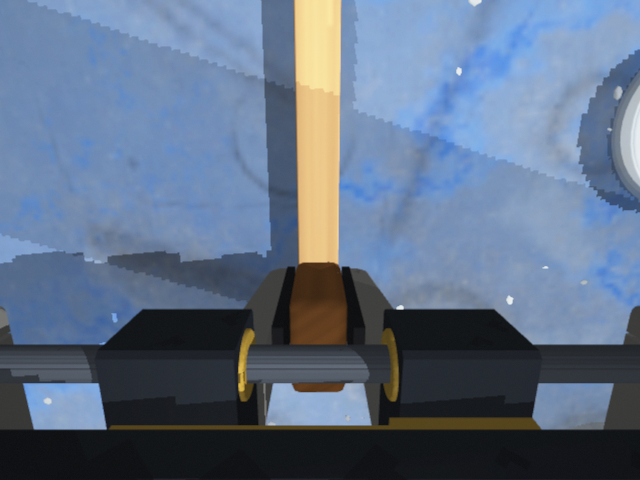

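Emit:
arm_command(commands=[[-0.02,-0.2,0,0,10],[-0.03,-0.4,0,0,10],[-0.04,-0.6,0,0,10],[-0.06,-0.8,0,0,10],[-0.08,-1.0,0,0,10],[-0.1,-1.2,0,0,10],[-0.12,-1.4,0,0,10],[-0.12,-1.6,0,0,10],[-0.12,-1.8,0,0,10],[-0.12,-1.95,0,0,10],[-0.12,-1.95,0,0,10],[-0.12,-1.95,0,0,10]])

```text
t: 7.23
eef_pos: [0.5343, -0.0826, 0.0329]
tool_rot: [0.001, 0.999, -0.048, 0.001]
ft_force: [0.9, -0.0, -0.8]
grip_width: 0.0237
```

```bash
python3 ov.py o3 -.007 0
```

```text
7.2333 [ 0.5342702  -0.08263113  0.0328811 ] [ 0.9 -0.  -0.8] tip st [-0.01996027 -0.00068746  0.00910456] [-0.0961 -0.9954  0.0011]
```

View pics/o3_scene.png

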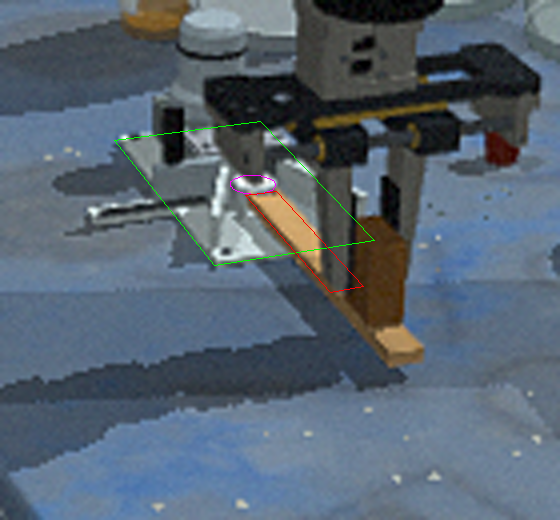

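View pics/o3_side_raw.png

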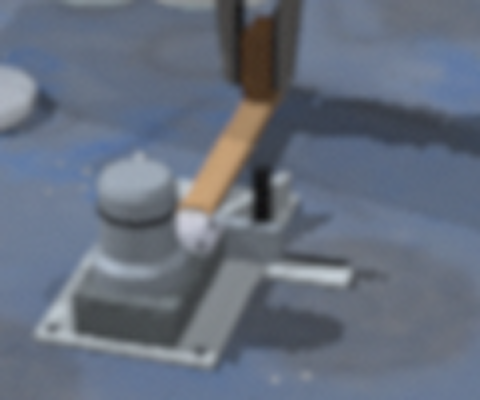

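Emit:
arm_command(commands=[[0,-0.25,0,0,10],[0,-0.5,0,0,10],[0,-0.75,0,0,10],[0,-1.0,0,0,10],[0,-1.25,0,0,10],[0,-1.5,0,0,10],[0,-1.75,0,0,10],[0,-2.0,0,0,10],[0,-2.25,0,0,10],[0,-2.5,0,0,10],[0,-2.75,0,0,10],[0,-3.0,0,0,10],[0,-3.15,0,0,10],[0,-3.3,0,0,10],[0,-3.4,0,0,10],[0,-3.4,0,0,10]])

```text
t: 8.67
eef_pos: [0.5425, 0.0021, 0.0328]
tool_rot: [0.001, 0.999, -0.048, 0.001]
ft_force: [0.1, 0.0, -1.8]
grip_width: 0.0237
```

```bash
python3 ov.py o4 .078 0
```

```text
8.6667 [0.54245813 0.00207757 0.03277416] [ 0.1  0.  -1.8] tip st [ 0.06514451 -0.00074495  0.00900683] [-0.0963 -0.9954  0.001 ]
```

View pics/o4_scene_raw.png

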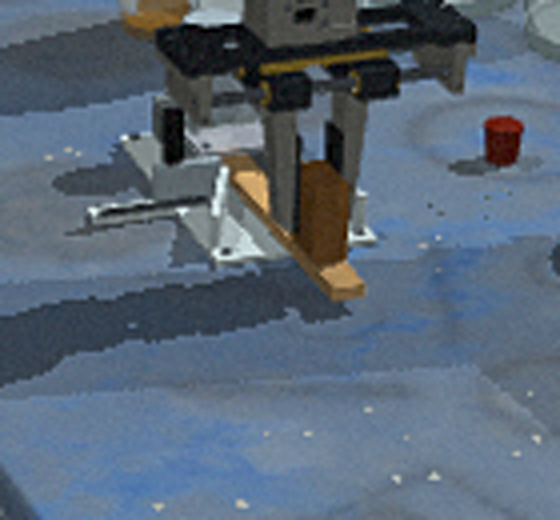

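View pics/o4_side_raw.png

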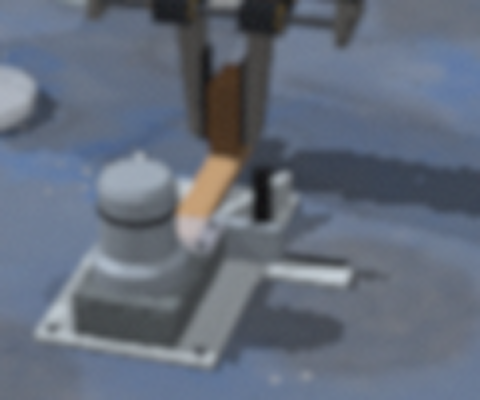

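Emit:
arm_command(commands=[[0,-0.1,0,0,10],[0,-0.18,0,0,10],[0,-0.24,0,0,10],[0,-0.3,0,0,10],[0,-0.32,0,0,10],[0,-0.34,0,0,10]])

```text
t: 9.27
eef_pos: [0.5432, 0.0101, 0.0327]
tool_rot: [0.001, 0.999, -0.048, 0.001]
ft_force: [-0.3, -2.2, 0.0]
grip_width: 0.0238
```

```bash
python3 ov.py o5 .085 0
```

```text
9.2667 [0.54320471 0.01010525 0.03274277] [-0.3 -2.2  0. ] tip st [ 0.07319931 -0.00070472  0.00892292] [-0.0962 -0.9954  0.0013]
```

Force is starting to show (-2.2 N). I'll creep a little further to confirm the stop.

Emit:
arm_command(commands=[[0,-0.08,0,0,10],[0,-0.16,0,0,10],[0,-0.2,0,0,10],[0,-0.2,0,0,10],[0,-0.2,0,0,10]])

```text
t: 9.78
eef_pos: [0.5435, 0.0116, 0.0331]
tool_rot: [0.003, 0.999, -0.047, 0.001]
ft_force: [-2.3, -25.9, 5.6]
grip_width: 0.0238
```

```bash
python3 ov.py o6 .085 0
```

```text
9.7833 [0.54348759 0.01157704 0.03314106] [ -2.3 -25.9   5.6] tip st [ 0.07457849 -0.00055256  0.00854286] [-0.0944 -0.9955  0.006 ]
```

View pics/o6_scene.png

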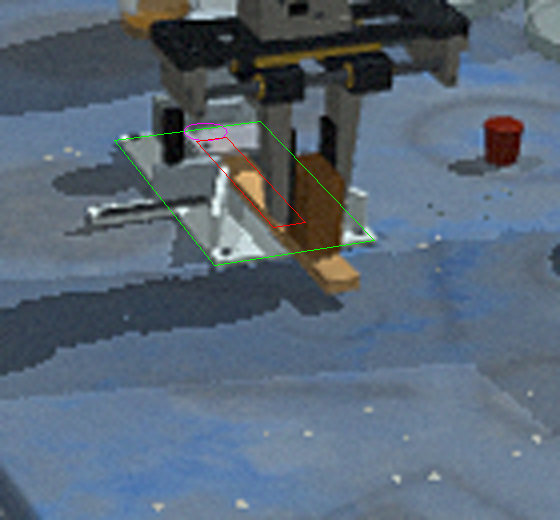

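Emit:
arm_command(commands=[[0,0.2,0,0,10],[0,0.5,0,0,10],[0,1.0,0,0,10],[0,1.5,0,0,10],[0,2.0,0,0,10],[0,2.5,0,0,10],[0,3.0,0,0,10],[0,3.5,0,0,10],[0,4.0,0,0,10],[0,4.5,0,0,10],[0,5.1,0,0,10],[0,5.7,0,0,10],[0,6.3,0,0,10],[0,6.9,0,0,10],[0,7.5,0,0,10],[0,8.0,0,0,10],[0,8.2,0,0,10],[0,8.2,0,0,10],[0,8.2,0,0,10]])

```text
t: 11.47
eef_pos: [0.524, -0.1926, 0.0343]
tool_rot: [0.003, 0.999, -0.048, 0.001]
ft_force: [-0.7, 0.2, -1.6]
grip_width: 0.0235
```

```bash
python3 ov.py o7 .085 0
```

```text
11.4667 [ 0.52395507 -0.19258663  0.03429507] [-0.7  0.2 -1.6] tip st [-0.13050923 -0.0008375   0.00975141] [-0.0954 -0.9954  0.0057]
```

View pics/o7_scene.png

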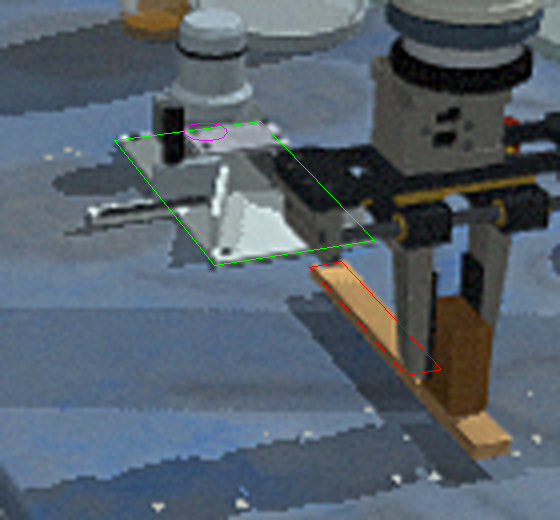

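View pics/o7_side_raw.png

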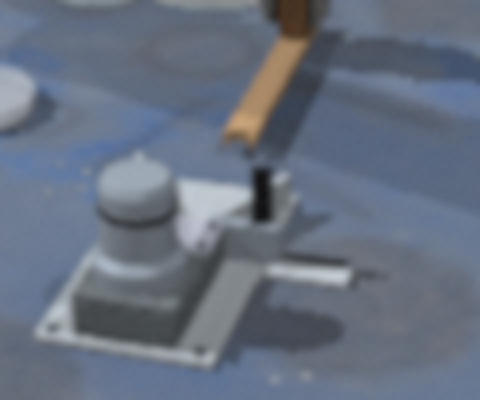

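Emit:
arm_command(commands=[[0,0,0.12,0,10],[0,0,0.25,0,10],[0,0,0.35,0,10],[0,0,0.4,0,10],[0,0,0.42,0,10],[0,0,0.42,0,10]])

```text
t: 12.07
eef_pos: [0.5239, -0.1917, 0.0238]
tool_rot: [0.003, 0.999, -0.047, 0.001]
ft_force: [-0.3, 1.5, 1.8]
grip_width: 0.0239
```

Emit:
arm_command(commands=[[0,0,0.0,0,28],[0,0,0.0,0,35],[0,0,0.0,0,50],[0,0,0.0,0,60],[0,0,0.0,0,60],[0,0,0.0,0,60],[0,0,-1,0,60],[0,0,-2.5,0,60],[0,0,-4,0,60],[0,0,-5.5,0,60],[0,0,-7,0,60],[0,0,-8,0,60],[0,-2,-8,0,60],[0,-2,-8,0,60],[0,-2,-8,0,60],[0,-2,-8,0,60]])

```text
t: 13.4
eef_pos: [0.5281, -0.1406, 0.2231]
tool_rot: [0.003, 0.999, -0.046, 0.0]
ft_force: [0.1, 0.0, -0.7]
grip_width: 0.0601
```

```bash
python3 look.py w5; python3 ov.py o8 .085 0
```

```text
13.4 [ 0.52809365 -0.14059183  0.22307176] [ 0.1  0.  -0.7] 0.06008052284300252 [[0.9957, -0.0925, 0.0002], [-0.0925, -0.9957, -0.0055], [0.0007, 0.0054, -1.0]]
tcp st -0.24522106564938115 2.172011757686776e-06 stick ang err 0.0033212339556398796
tip st -0.07835260055037975 0.0005405494226907786 0.19856491711708768
13.45 [ 0.52804642 -0.14110506  0.22286568] [-0.4  0.1 -0.7] tip st [-0.07886897  0.0004104   0.19834968] [-0.0934 -0.9956  0.0055]
```

View pics/w5.png

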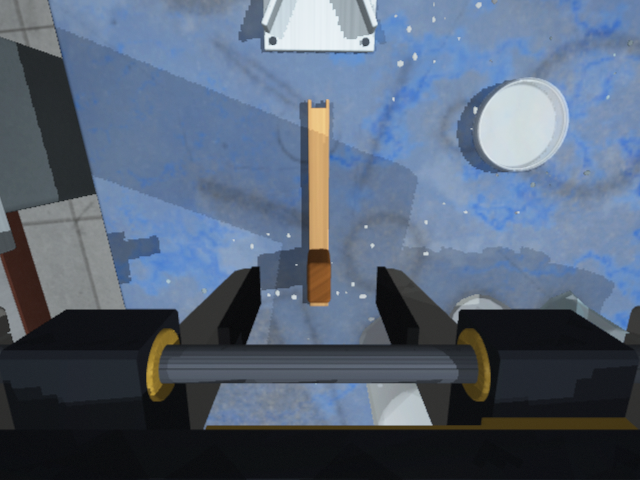

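View pics/o8_scene_raw.png

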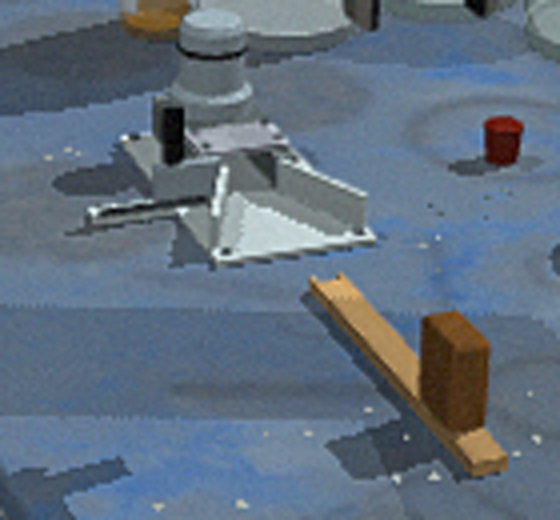

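Emit:
arm_command(commands=[[-1,-1.5,0,0,0],[-2,-3,0,0,0],[-3,-4.5,0,0,0],[-3.73,-6,0,0,0],[-3.73,-7.5,0,0,0],[-3.73,-9,0,0,0],[-3.73,-10.1,0,0,0],[-3.73,-10.1,0,0,0],[-3.73,-10.1,3,0,0],[-3.73,-10.1,3,0,0],[-3.73,-10.1,3,0,0],[-3.73,-10.1,3,0,0],[-3.73,-10.1,3,0,0]])

```text
t: 14.63
eef_pos: [0.4599, 0.1177, 0.1475]
tool_rot: [0.003, 0.999, -0.048, 0.0]
ft_force: [-0.3, -0.1, -0.0]
grip_width: 0.0005
```

```bash
python3 look.py w6; python3 ov.py o9 .085 0
```

```text
14.6333 [0.45993834 0.11769816 0.14753493] [-0.3 -0.1 -0. ] 0.000500557402914776 [[0.9954, -0.0956, 0.0002], [-0.0956, -0.9954, -0.0053], [0.0007, 0.0053, -1.0]]
tcp st 0.005347111731169444 0.09260051530023088 stick ang err 0.00026617029564834915
tip st 0.17222018144058485 0.09262873443763851 0.1230535569141823
14.6833 [0.46044124 0.11794506 0.14808274] [0.1 0.2 0. ] tip st [0.17252876 0.09212463 0.12370116] [-0.0955 -0.9954  0.0047]
```

View pics/w6.png

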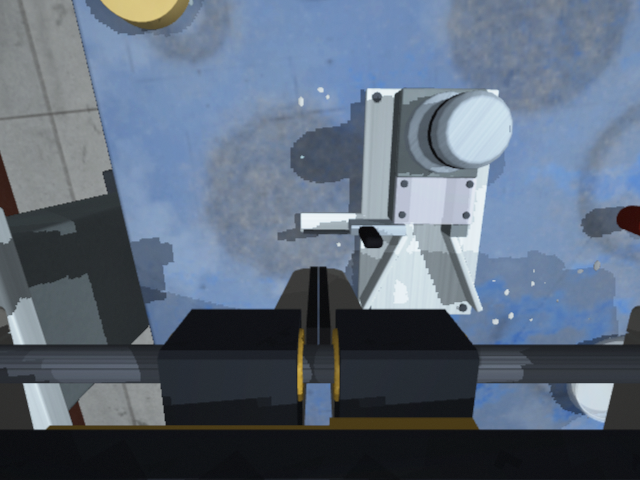

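View pics/o9_scene_raw.png

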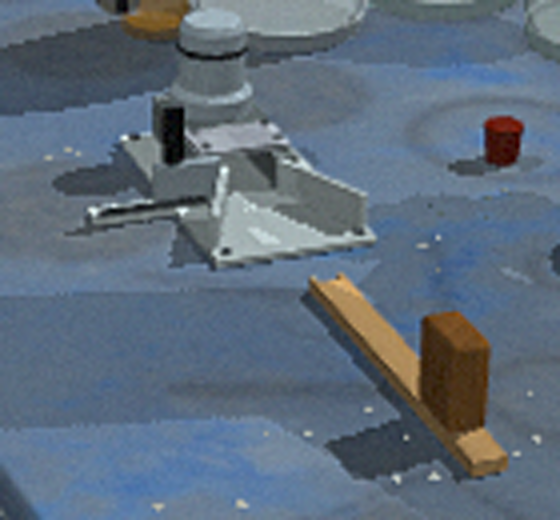

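Emit:
arm_command(commands=[[0,0,1,0,0],[0,0,2,0,0],[0,0,3,0,0],[0,0,3.9,0,0],[0,0,3.9,0,0],[0,0,3.9,0,0],[0,0,3.9,0,0]])

```text
t: 15.37
eef_pos: [0.4619, 0.118, 0.0523]
tool_rot: [0.002, 0.999, -0.048, 0.002]
ft_force: [1.0, -0.8, 0.8]
grip_width: 0.0005
```

```bash
python3 look.py w7
```

```text
15.3667 [0.46189717 0.11795368 0.05225053] [ 1.  -0.8  0.8] 0.0005022796750272846 [[0.9954, -0.0954, 0.0045], [-0.0954, -0.9954, -0.0041], [0.0048, 0.0037, -1.0]]
tcp st 0.005789215803667071 0.09067519963402854 stick ang err 0.00046362455601056674
tip st 0.1727011501484967 0.09063827039601834 0.02803555783075454
```

View pics/w7.png

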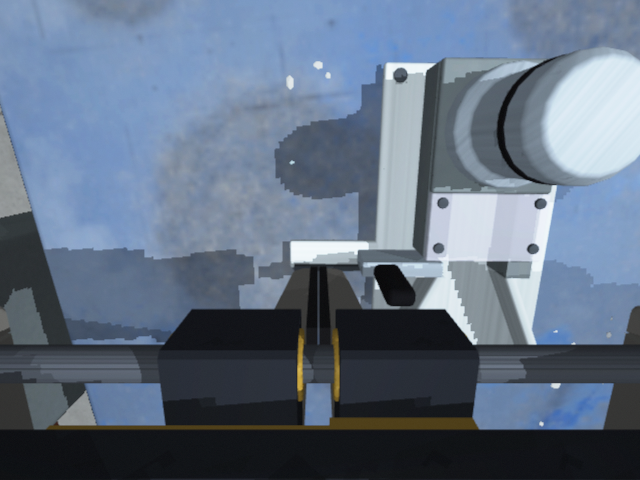

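Emit:
arm_command(commands=[[0.3,0,0,0,0],[0.5,0,0,0,0],[0.7,0,0,0,0],[0.9,0,0,0,0],[1.1,0,0,0,0],[1.3,0,0,0,0],[1.5,0,0,0,0],[1.7,0,0,0,0],[1.85,0,0,0,0],[2.0,0,0,0,0],[2.0,0,0,0,0]])

```text
t: 16.33
eef_pos: [0.5128, 0.1132, 0.0527]
tool_rot: [0.002, 0.999, -0.048, 0.003]
ft_force: [0.7, 0.1, -0.5]
grip_width: 0.0005
```

```bash
python3 look.py w8
```

```text
16.3333 [0.51275901 0.11320166 0.05268842] [ 0.7  0.1 -0.5] 0.0005089907073897318 [[0.9954, -0.0955, 0.0058], [-0.0955, -0.9954, -0.0039], [0.0062, 0.0033, -1.0]]
tcp st 0.005934128890433165 0.03959205282222252 stick ang err 0.0003574956567760079
tip st 0.17285446550696795 0.0395060172856482 0.028531557883620717
```

View pics/w8.png

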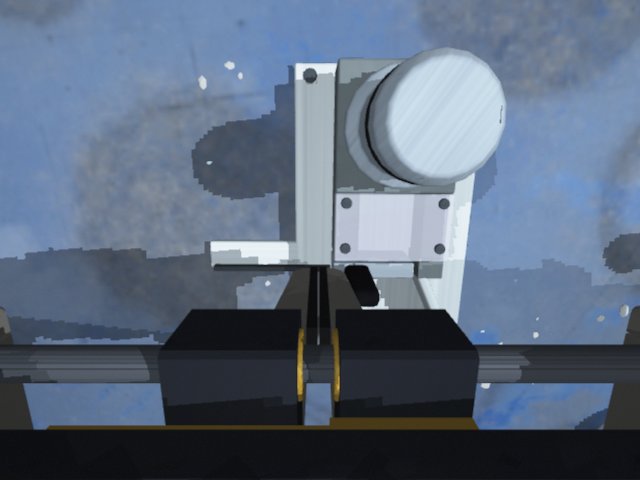

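Emit:
arm_command(commands=[[0.1,0,0,0,0],[0.2,0,0,0,0],[0.3,0,0,0,0],[0.36,0,0,0,0],[0.42,0,0,0,0],[0.46,0,0,0,0],[0.46,0,0,0,0]])

```text
t: 16.97
eef_pos: [0.5225, 0.1122, 0.0525]
tool_rot: [0.002, 0.999, -0.048, 0.001]
ft_force: [-6.7, 1.4, 3.9]
grip_width: 0.0005
```

Emit:
arm_command(commands=[[0.08,0,0,0,0],[0.16,0,0,0,0],[0.16,0,0,0,0],[0.16,0,0,0,0]])

```text
t: 17.3
eef_pos: [0.5226, 0.112, 0.0523]
tool_rot: [0.002, 0.999, -0.048, -0.002]
ft_force: [-15.0, 3.9, 13.1]
grip_width: 0.0003
```

```bash
python3 look.py w9
```

```text
17.3 [0.52263221 0.11198144 0.0523475 ] [-15.    3.9  13.1] 0.000295653432405556 [[0.9953, -0.0963, -0.0045], [-0.0963, -0.9953, -0.004], [-0.0041, 0.0045, -1.0]]
tcp st 0.005665855189339192 0.029647356750772624 stick ang err -0.0004323548969906721
tip st 0.1725590115542328 0.029672573148986123 0.02800342705590046
```

View pics/w9.png

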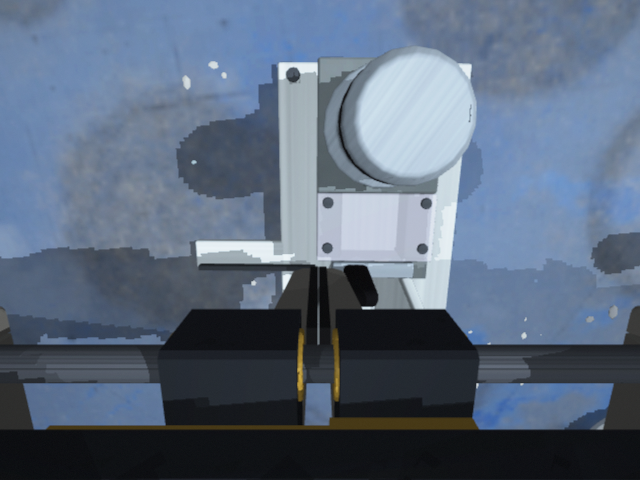

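Emit:
arm_command(commands=[[-0.4,0,0,0,0],[-0.9,0,0,0,0],[-1.5,0,0,0,0],[-2,0,-1,0,0],[-2,0,-2.5,0,0],[-2,0,-4,0,0],[-2,1,-5.5,0,0],[-2,2,-6,0,0],[-2,3,-6,0,0],[-2,3,-6,0,0],[-2,3,-6,0,0],[-2,3,-6,0,0]])

```text
t: 18.35
eef_pos: [0.4664, 0.0429, 0.2028]
tool_rot: [0.002, 0.999, -0.049, -0.002]
ft_force: [-1.5, 0.4, 0.5]
grip_width: 0.0005
```

```bash
python3 look.py w10; python3 ov.py o10 .085 0
python3 - <<'E'
import cv2
im=cv2.imread('pics/w10.png'); cv2.imwrite('pics/w10z.png',cv2.resize(im[20:270,270:510],None,fx=2.4,fy=2.4,interpolation=cv2.INTER_CUBIC))
E
```

```text
18.35 [0.46642111 0.04294906 0.20283361] [-1.5  0.4  0.5] 0.00045409324572556775 [[0.9953, -0.097, -0.004], [-0.097, -0.9953, -0.0037], [-0.0036, 0.0041, -1.0]]
tcp st -0.06843646597083311 0.07898297181419278 stick ang err -0.001168855020082793
tip st 0.09846584745489305 0.07887219060660122 0.17855263693672715
18.4 [0.46631976 0.04323563 0.20260274] [-0.2 -0.1  0.4] tip st [0.09873796 0.07914224 0.17829803] [-0.0963 -0.9953  0.0042]
```

View pics/w10z.png

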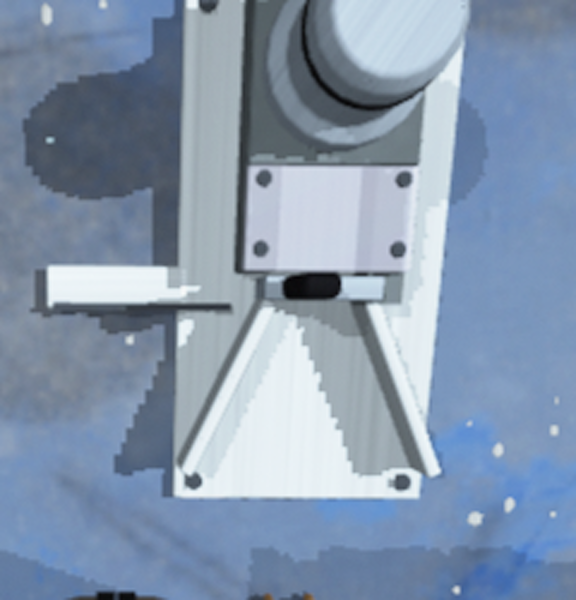

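View pics/o10_scene_raw.png

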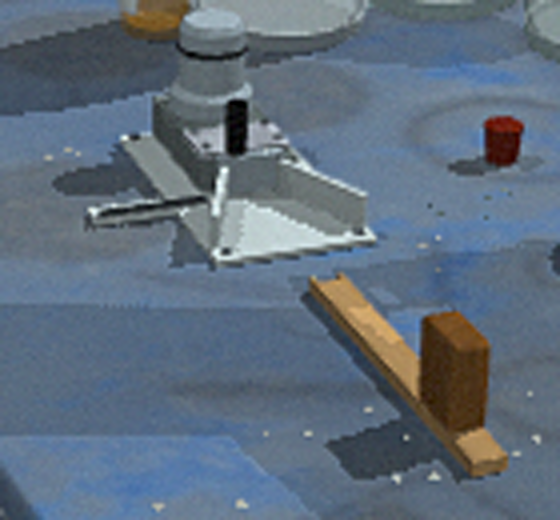

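```bash
python3 - <<'E'
from h import *
import pickle
p=pickle.load(open('w10.pkl','rb')); th=1.4748; ex=np.array([np.cos(th),np.sin(th)]); ey=np.array([-ex[1],ex[0]])
A=lambda x,y:((x+.5)/2.4-.5+270,(y+.5)/2.4-.5+20)
for q,z in [((312,287),.074),((383,278),.034),((265,278),.034)]:
    d=ray('wrist',A(*q),z,p)[:2]-[.5516,.1035]; print(d@ex,d@ey)
E
```

```text
0.0053095107959900585 0.013441132113161273
0.009391001342883877 -0.02254154208809797
0.009461615114512828 0.02292184838002121
```

```bash
python3 -c "
from rig import *
print(finish_job()); o=get_obs(); print(o['t'],o['ft_force'])"
```

```text
the job is handed in; nothing more can be done
None
the job is handed in; nothing more can be done
```

The counting station is loaded and I handed the job in at about 18.4 s of the 64 s allowed. The hand-in gives no verdict.

I pushed the holder with the stick through the channel until it stopped hard. I then drew the stick out, laid it on the bench in front of the plate, and closed the shutter with the shut fingers. The arm was lifted clear before hand-in.

What the last checks showed:
- **Holder:** I could not see it at its home spot, because the detector covers it. The stick tip stopped at about station x = 73–74 mm under a 26 N push; home would be about 72 mm, so the two agree within calibration. Afterwards the plate and the clear part of the channel were empty. The gripper stayed back at the stick's handle for the whole push.
- **Stick:** it lies off the station with its tip about 45 mm clear of the plate edge. The fingers were at 23.8 mm above the bench when I released it and 23.6 mm when I picked it up, so it should be flat. The pictures after release agree.
- **Shutter:** the plate edges measured y = −22.5 and +22.9 mm, which centres it on the channel and means fully shut. It met its stop under a 15 N push. One reading disagreed: the tab top measured y = 13.4 mm instead of 10 mm. I put that down to the tab's side face blending into its top in the picture.
- **Bystanders:** nothing touched them as far as the pictures and forces show. I did not measure their positions again.

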